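Clear the dry box's lid and crack its stuck seal

TASK

Stone chips are lying on the lid of the grey dry box. Take the scraper block and push all of them off the lid sideways into the empty undivided tray beside the box, with the scraper and not with fingers, then stand the scraper back on the bench. Only then take the lid by its handle, break it free of its stuck seal without letting it fly open, and finish while still holding it by the handle, steady, with its front edge about 25 mm open; leave everything else where it stands.

Things in the scene. Friction and masses are not known exactly. Their poses are not given: they have to be found in the camera images.
- drybox: the dry box: grey, heavy, stays put, 196 x 236 mm at its rim, with a flat aluminium lid on a black seal; the two front latches are already undone. Origin under the box's middle at bench level, z up, x away from the robot towards the rear hinges, y left along the front edge
- lid (a joint): opening angle of the lid about its rear hinge, rad: 0 shut, front edge 25 mm open = 0.125, stop at 0.36. The seal sticks: the handle hardly moves until pulled up with about 14 to 18 N; past that peak, in the first millimetre or so, the seal's grip fades, halved at 0.015 rad and gone from 0.04 rad. Beyond, only the lid's weight (0.35 to 0.7 kg; 1 to 4 N at the handle) acts: it falls shut if let go
- lid_top (a point): the middle of the flat lid top: 200 x 240 mm (x, y), 8 mm thick, 97 mm above the bench when shut, right above the origin of the box and with its axes. The chips lie behind the handle: centres within x -5 to +55 mm, y -55 to +55 mm of this point
- lid_handle (a point): middle of the lid's bow handle: a round steel bar 10 mm thick, straight for 80 mm along the box's y, standing on a foot at each end. Bar centre 28 mm above the lid top (23 mm free under it), 125 mm above the bench when shut, 20 mm behind the lid's front edge, 80 mm in front of the box's middle, 178 mm ahead of the hinge. Axes as the lid
- lid_hinge (a point): a point on the lid's hinge axis, at the middle of the rear edge, 98 mm behind the box's middle and 89 mm above the bench; the axis runs along the box's y
- scraper: the scraper block, standing on the bench on its black rubber foot: foot 120 x 30 mm (x length, y thickness), 17 mm high; above it an upright wooden grip 96 x 22 mm (x, y) from 17 to 58 mm height; 140 to 240 g. Origin under the middle of the foot, z up. Yaw within 0.3 of 0. Grip it across the 22 mm, about 40 mm up
- scrap_tray: the empty undivided cream tray, 210 x 130 mm (x, y), 35 mm high, walls 4 mm, fixed to the bench, close along the left or the right side of the box and parallel to it; its near wall stands just under the lid's side edge, so what is pushed over that edge drops in. Origin under its middle
- slide_tray: a bystander, not part of the job: a cream tray of the same size with thin dividers and glass slides in it, fixed along the other side of the box. Origin under its middle
- chip_a: an irregular grey-brown stone chip, about 24 x 18 x 13 mm, 12 g, lying flat and loose on the box lid; origin under its middle, z up. It slides when pushed and drops off the lid's edge when pushed past it. May start with any yaw.
- chip_b: an irregular grey-brown stone chip, about 22 x 19 x 11 mm, 12 g, lying flat and loose on the box lid; origin under its middle, z up. It slides when pushed and drops off the lid's edge when pushed past it. May start with any yaw.
- chip_c: an irregular grey-brown stone chip, about 25 x 16 x 12 mm, 12 g, lying flat and loose on the box lid; origin under its middle, z up. It slides when pushed and drops off the lid's edge when pushed past it. May start with any yaw.
- dropper_bottle: a bystander, not part of the job: amber dropper bottle, diameter 44, height 106 mm, loose. It and the scraper stand left and right of the box and the trays, either way round. Origin under its middle
- petri_dish: a bystander, not part of the job: closed glass dish, diameter 94, height 16 mm, loose. Origin under its middle
- magnifier: a bystander, not part of the job: black hand lens lying flat, lens diameter 48, handle towards its own -x to 95 mm from the origin, 9 mm high, loose. Origin under the lens
- sample_jar: a bystander, not part of the job: small lidded jar, diameter 60, height 75 mm, loose, behind the trays. Origin under its middle
- rock_sample: a bystander, not part of the job: fist-sized rock, 75 x 58 x 50 mm, loose, behind the trays. Origin under its middle
There are look-alikes about, which are no part of the job. Leave any blue, green or red look-alike of the scrap_tray alone.

How it is judged:
By the outcome, as a careful person would: the job done as asked, in the order asked, and still so for the second after the job is handed in, while the arm keeps its last pose, push and grip.
It also fails if it takes over 67 s, if anything falls off the work surface, if the arm or the gripper's body presses on something with over 40 N, if the wrist force passes 120 N, or if a joint passes its speed limit or range.

ROBOT

A 6-joint arm with a two-finger parallel gripper is mounted at the origin on the work surface. World frame = base frame: x ahead of the robot, y to its left, z up, the work surface at z = 0. Lengths are in m, angles in rad, forces in N, time in s.
With the tool pointing down it reaches from about 0.35 to 0.975 m from the base axis. Payload 4.9 kg.
Tool frame: the origin (TCP) lies at the very end of the fingers, on their centre line; the grasp point (between the pads) lies behind it (manip.pinch_z is the y of the grasp point in the tool frame, in m); y points along the fingers, x is the direction in which the jaws open and shut, and the axes are right-handed (so a half turn about y gives the same grasp; the last joint's range is limited). The gripper opens to 85 mm and grips with 20 to 120 N. Pads are 22 mm wide; open, the fingers measure 114 mm over their backs; the gripper's body (76 mm by 85 mm) begins 54 mm behind the grasp point. The pads swing forward as they close: fully open they stand 13 mm farther back than shut.
Start: joints at [1.121, 0.053, 1.613, -0, 1.476, -0.119], TCP at [0.203, 0.591, 0.194] pointing down, gripper open.
Joint ranges: [-3.01, 3.01], [-1.01, 2.22], [0.06, 2.58], [-1.02, 4.17], [0.09, 2.62], [-3.14, 3.14]. Speed limits (rad/s): [2.57, 2.57, 3.14, 3.14, 3.14, 3.14].

INTERFACE

Orientations are given as a unit quaternion [w, x, y, z].
In Python, from plant import manip gives the robot as it stands.
- The arm moves only by the tool drive_tool, never from a script. Its argument "motion" is a list of rows, each a list of 3 entries, a list of its own where there are three numbers: the shift along the tool's x, y, z in units of 25 mm (1.0 is 25 mm), then the turn, a rotation vector about the tool's x, y, z in units of 5 degrees (1.0 is 5 degrees), then the closure, from -1 (fully open) to 1 (shut). A call has 1 to 12 rows; each row shifts and turns the commanded pose from where the row before left it, along the tool's axes as they then stand; what a row does not reach is not made up. A row lasts 1/10 s, in which the tool goes at most 50 mm and 8.59 degrees, less where a joint would pass 70% of its speed; a pose out of reach is approached as far as the arm can. A call is refused whole if a number of a shift passes 1 or a number of a turn 1, either way. A call with a gripper value outside its range is refused whole. The fingers move at their own pace and stop on an object; the grip force is fixed at half the most. Time passes only in rows, so rows that do not move let the fingers close. It gives the time, the measured TCP pose, the force and the opening at its end, in the units of the state.
- manip.state(): the state, without advancing time (a new reading comes with each control period).
- manip.grab_frame(name): name is "scene" or "top" or "wrist"; returns a dict with "img" (420x560x3 uint8, blue, green, red), "range_z" (420x560 float32, m along the optical axis (not along the pixel's ray), 0 where there is no reading), "camera_matrix" (3x3 intrinsics, pixels), "world_from_camera" (4x4, takes a point from camera to world coordinates); the wrist camera has in their place "T_tool_cam" (4x4, takes a point from camera to tool coordinates, whose origin is the TCP and whose axes are the tool frame's). Camera axes: x right, y down, z forward; pixel columns grow to the right and rows downward; lengths in m; the calibration is good to about 2 mm. A picture is of the moment at which its call begins: read the wrist's pose just before it.
- manip.job_done(): hands the job in, once; it reports no verdict.
The state is a dict: "time": time; "joint_pos": joint angles; "joint_vel": joint speeds; "joint_efforts": joint torques, N m; "tool_pos": TCP position; "tool_rot": TCP orientation; "contact_force": force on the tool from outside, world axes, zero at the start; "ft_torque": the same for the moment, N m; "gripper_width": opening from 0.0 (shut) to 1.0 (fully open).
Only numpy, scipy, OpenCV 4.12 (cv2) and the standard library are available. Lean on these libraries where they do the work, as an engineer would, in place of code of your own. Each camera call takes 0.05 s, during which the arm holds its last target. There are 200 camera calls.

## Working session

There is one attempt and no reset: what is moved stays moved. The work goes in short steps, Python scripts to look and compute and a tool call to move; the robot and the scene stay as the last step left them, time stands still between calls to the robot, and variables do not carry over. Pictures are saved under pics/ and viewed, about 8 in all and at most 12, crops included, and the job is handed in when it is done.

Besides the shell and the picture viewer there is one more tool, called after "Emit:" as name([rows], argument=value, ...), one row to a line, values as JSON. drive_tool: Moves the arm, as the interface text tells. Its arguments: {"type":"object","properties":{"motion":{"type":"array","items":{"type":"array"}}},"required":["motion"]}

```bash
mkdir -p pics; ls; python3 - <<'E'
from plant import manip
import cv2,numpy as np
s=manip.state();print(s,manip.pinch_z)
for n in("scene","top"):
    f=manip.grab_frame(n);cv2.imwrite(f'pics/{n}0.png',cv2.resize(f['img'],(784,588)));np.savez(f'pics/{n}0.npz',**{k:v for k,v in f.items()})
    print(f['world_from_camera'],f['camera_matrix'])
E
```

```text
pics
{'time': 0.0, 'joint_pos': array([ 1.12099413e+00,  5.33481274e-02,  1.61430473e+00, -8.51758068e-06,
        1.47603263e+00, -1.18969854e-01]), 'joint_vel': array([ 0.00014745,  0.00014599, -0.00029752,  0.00036458, -0.00083625,
        0.00075312]), 'joint_efforts': array([ 2.21002258e-03, -3.93668354e+01, -3.70181465e+01, -3.21413415e-05,
        6.87009029e-03,  2.86960915e-05]), 'tool_pos': array([0.20269054, 0.59046525, 0.19286212]), 'tool_rot': array([-0.57514787,  0.57586392,  0.410196  , -0.4114911 ]), 'contact_force': array([ 0.85013597,  0.1374916 , -0.20080778]), 'ft_torque': array([-0.01618475,  0.0069561 ,  0.04669204]), 'gripper_width': 1.0007059125677644} -0.0187
[[-0.5440907   0.69217068 -0.47419938  1.11446799]
 [ 0.83892569  0.4575611  -0.29468887  0.44092062]
 [ 0.0130002  -0.55815551 -0.82963451  1.14647984]
 [ 0.          0.          0.          1.        ]] [[435.35439815   0.         282.14662169]
 [  0.         435.35439815 206.03311386]
 [  0.           0.           1.        ]]
[[ 0.01766482 -0.98258165  0.18498986  0.25627704]
 [-0.99959279 -0.02150242 -0.01875917  0.09283298]
 [ 0.02241015 -0.18458315 -0.98256137  1.33915599]
 [ 0.          0.          0.          1.        ]] [[452.69796385   0.         281.49648252]
 [  0.         452.69796385 205.79058292]
 [  0.           0.           1.        ]]
```

View pics/top0.png

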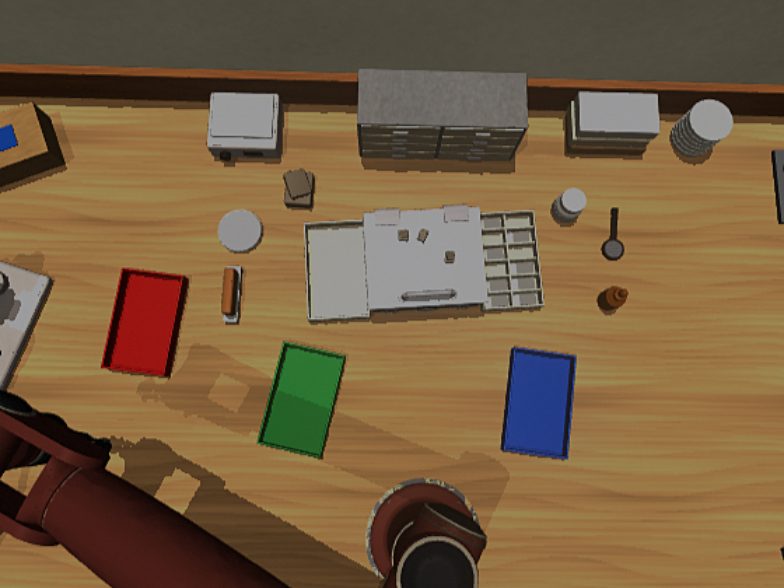

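View pics/scene0.png

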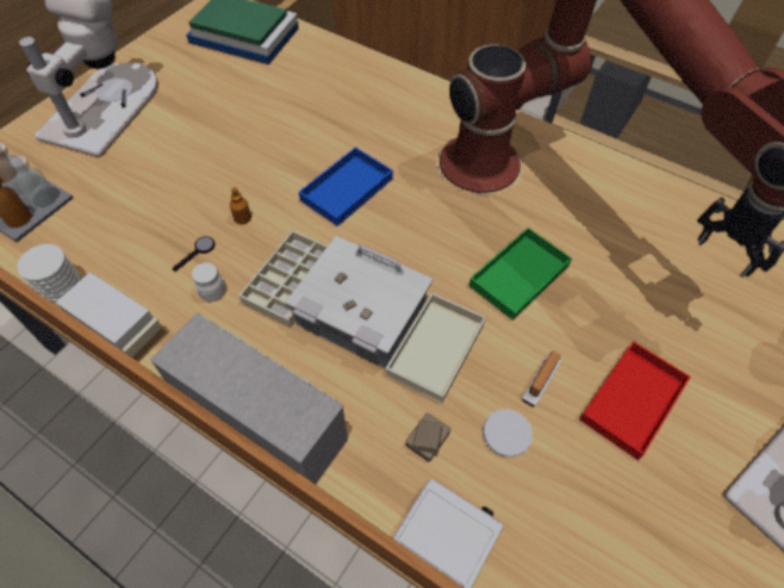

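Candidates: scraper, only (232,294) in the top view. Trays: cream undivided (336,270) is the one. Red (146,322), green (302,400) and blue (540,402) are look-alikes, and (510,260) is the divided slide tray. The chips are at (403,236), (422,236) and (450,257), and the handle bar at (428,295). Next, a close crop of the scraper and lid.

```bash
cat > h.py <<'E'
import numpy as np,cv2
from scipy.spatial.transform import Rotation as R
def at(f,u,v,z):   # pixel (original) on plane z
    K,T=f['camera_matrix'],f['world_from_camera']
    d=T[:3,:3]@np.linalg.solve(K,[u,v,1.]);return T[:3,3]+d*(z-T[2,3])/d[2]
def cloud(f,T=None):
    K=f['camera_matrix'];T=f['world_from_camera'] if T is None else T
    z=f['range_z'];v,u=np.mgrid[:z.shape[0],:z.shape[1]]
    P=np.stack([(u-K[0,2])/K[0,0]*z,(v-K[1,2])/K[1,1]*z,z],-1)@T[:3,:3].T+T[:3,3]
    P[z==0]=np.nan;return P
def tool(s):
    T=np.eye(4);q=s['tool_rot'];T[:3,:3]=R.from_quat([q[1],q[2],q[3],q[0]]).as_matrix();T[:3,3]=s['tool_pos'];return T
def topix(f,p):
    T=np.linalg.inv(f['world_from_camera']);c=T[:3,:3]@p+T[:3,3];c=f['camera_matrix']@c;return c[:2]/c[2]
E
python3 - <<'E'
from h import *
f=dict(np.load('pics/top0.npz'));P=cloud(f)
im=f['img'];c=im[140:240,145:395];cv2.imwrite('pics/crop1.png',cv2.resize(c,(800,320),interpolation=cv2.INTER_CUBIC))
def rect(m,n):
    q=P[m][:,:2].astype(np.float32);(c,s,a)=cv2.minAreaRect(q);print(n,len(q),c,s,a,P[m][:,2].min(),np.median(P[m][:,2]))
X,Y,Z=P[...,0],P[...,1],P[...,2]
u=np.arange(560)[None]+0*X;v=np.arange(420)[:,None]+0*X
def win(u0,u1,v0,v1):return (u>u0/1.4)&(u<u1/1.4)&(v>v0/1.4)&(v<v1/1.4)
rect(win(355,490,195,320)&(abs(Z-.097)<.006),'lid')
rect(win(355,490,195,320)&(Z>.115)&(Z<.14),'handle')
rect(win(360,480,222,275)&(Z>.1045)&(Z<.115),'chips')
rect(win(215,250,255,330)&(Z>.045)&(Z<.07),'grip')
rect(win(215,250,255,330)&(Z>.012)&(Z<.07),'scr')
m=(win(360,480,222,275)&(Z>.103)&(Z<.115)).astype(np.uint8)
n,l=cv2.connectedComponents(m)
for i in range(1,n):print('chip',(l==i).sum(),P[l==i].mean(0))
E
```

```text
lid 5519 (0.5606024265289307, 0.009134143590927124) (0.2081810086965561, 0.24014467000961304) 4.704987525939941 0.09102469333449581 0.09691134540398538
handle 136 (0.5199458599090576, 0.0234944149851799) (0.1363905370235443, 0.09259967505931854) 25.615467071533203 0.11506368635939168 0.12841708051334
chips 99 (0.5854538083076477, 0.004136025905609131) (0.12122305482625961, 0.04366374760866165) 68.458251953125 0.10454333536757487 0.10721923747189743
grip 274 (0.48760515451431274, 0.4094032943248749) (0.023423273116350174, 0.09520760178565979) 88.03186798095703 0.045087047160478066 0.056714231976437546
scr 475 (0.48704785108566284, 0.40985938906669617) (0.03114214912056923, 0.11875946819782257) 89.27413940429688 0.012041593398076422 0.052616532279074146
chip 1 [0.62526049 0.01346295 0.1032554 ]
chip 36 [0.60111144 0.05382198 0.10660409]
chip 37 [0.59898299 0.01544954 0.10695603]
chip 1 [ 0.61142377 -0.02070601  0.10314864]
chip 1 [ 0.60291849 -0.03489607  0.10334451]
chip 1 [0.58838954 0.07804607 0.10396386]
chip 1 [ 0.59366186 -0.01510072  0.10341068]
chip 1 [ 0.58536051 -0.03211848  0.10325877]
chip 1 [ 0.58575767 -0.05748368  0.10402104]
chip 1 [ 0.58961879 -0.09154059  0.1034826 ]
chip 1 [0.57442577 0.03565775 0.10568125]
chip 1 [0.5647922  0.09164662 0.10430324]
chip 49 [ 0.55743876 -0.04050103  0.10672137]
chip 1 [ 0.54558637 -0.07707553  0.10444797]
chip 1 [ 0.54249561 -0.05473577  0.10315978]
chip 1 [0.52233849 0.07679639 0.10307348]
chip 1 [0.52105977 0.00688326 0.10304041]
```

View pics/crop1.png

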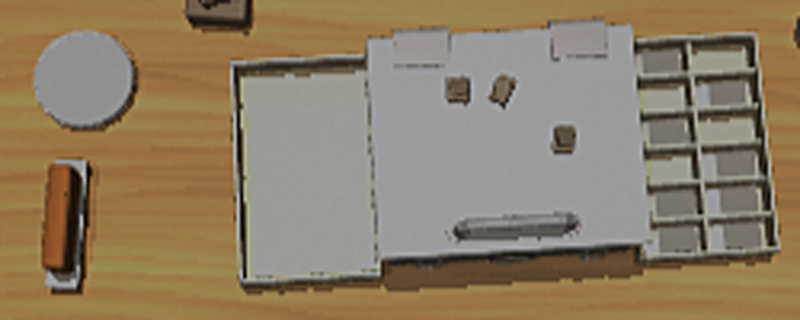

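Crop: the scraper's orange grip is at (60,215), on a foot seen as light/dark because of its edge. The empty cream tray is left of the lid at (310,170), with the chips at (458,90), (502,90) and (564,138) and the handle at (515,226). The choice is confirmed. Next, plan the approach.

```bash
cat >> h.py <<'E'
LC=np.array([.5606,.0091]);LY=.082
def lid(x,y):
    c,s=np.cos(LY),np.sin(LY);return LC+[c*x-s*y,s*x+c*y]
def goal(xy,z,yaw):   # tool y down, jaws (tool x) along the direction yaw+90deg (or opposite)
    return np.array([*xy,z]),yaw
def plan(s,pos,yaw,T=None):
    T=tool(s) if T is None else T
    best=None
    for sg in(1,-1):
        x=sg*np.array([-np.sin(yaw),np.cos(yaw),0]);y=np.array([0,0,-1.]);G=np.stack([x,y,np.cross(x,y)],1)
        r=R.from_matrix(T[:3,:3].T@G).as_rotvec()
        if best is None or np.linalg.norm(r)<np.linalg.norm(best[0]):best=(r,G)
    r,G=best;d=pos-T[:3,3]
    print('turn(5deg)',np.round(np.degrees(r)/5,2),'shift now axes',np.round(T[:3,:3].T@d/.025,2),'shift after-turn axes',np.round(G.T@d/.025,2))
    N=np.eye(4);N[:3,:3]=G;N[:3,3]=pos;return N
E
python3 - <<'E'
from h import *
from plant import manip
s=manip.state();T=tool(s);print(T)
N=plan(s,np.array([.487,.410,.16]),-.03)
plan(s,np.array([.487,.410,.024]),-.03,N)
E
```

```text
[[ 3.24789750e-01 -8.50301882e-04 -9.45785861e-01  2.02699159e-01]
 [ 9.45784357e-01 -1.70551967e-03  3.24790767e-01  5.90541187e-01]
 [-1.88922659e-03 -9.99998184e-01  2.50266911e-04  1.92976943e-01]
 [ 0.00000000e+00  0.00000000e+00  0.00000000e+00  1.00000000e+00]]
turn(5deg) [-0.01 -3.45 -0.02] shift now axes [ -3.13   1.32 -13.1 ] shift after-turn axes [ -6.88   1.32 -11.58]
turn(5deg) [0. 0. 0.] shift now axes [0.   5.44 0.  ] shift after-turn axes [0.   5.44 0.  ]
```

Emit:
drive_tool([
  [[0,0,0],[0,-0.86,0],-1],
  [[0,0,0],[0,-0.86,0],-1],
  [[0,0,0],[0,-0.86,0],-1],
  [[0,0,0],[0,-0.87,0],-1],
  [[-0.57,0.1,-0.96],[0,0,0],-1],
  [[-0.57,0.1,-0.96],[0,0,0],-1],
  [[-0.57,0.1,-0.96],[0,0,0],-1],
  [[-0.57,0.1,-0.96],[0,0,0],-1],
  [[-0.57,0.1,-0.96],[0,0,0],-1],
  [[-0.57,0.1,-0.96],[0,0,0],-1],
  [[-0.57,0.1,-0.96],[0,0,0],-1],
  [[-0.57,0.1,-0.96],[0,0,0],-1],
])

```text
time: 1.3
tool_pos: [0.3921, 0.4705, 0.1734]
tool_rot: [0.507, -0.507, -0.492, 0.493]
contact_force: [0.5, -1.4, -0.3]
gripper_width: 0.999
```

Emit:
drive_tool([
  [[-0.58,0.13,-0.97],[0,0,0],-1],
  [[-0.58,0.13,-0.97],[0,0,0],-1],
  [[-0.58,0.13,-0.97],[0,0,0],-1],
  [[-0.58,0.13,-0.97],[0,0,0],-1],
  [[0,0,0],[0,0,0],-1],
  [[0,0,0],[0,0,0],-1],
])

```text
time: 1.9
tool_pos: [0.4866, 0.4101, 0.1603]
tool_rot: [0.508, -0.507, -0.492, 0.493]
contact_force: [0.5, 0.6, -0.3]
gripper_width: 1.003
```

```bash
python3 - <<'E'
from h import *
from plant import manip
s=manip.state();T=tool(s);print(s['time'],s['tool_pos'],s['contact_force'])
f=manip.grab_frame('wrist');P=cloud(f,T@f['T_tool_cam']);cv2.imwrite('pics/w1.png',f['img'])
Z=P[...,2];d=np.hypot(P[...,0]-.487,P[...,1]-.41)
for n,lo in(('grip',.048),('all',.01)):
    m=(Z>lo)&(Z<.065)&(d<.075);print(n,m.sum(),cv2.minAreaRect(P[m][:,:2].astype(np.float32)),Z[m].max())
N=plan(s,np.array([.487,.410,.024]),-.03)
E
```

```text
1.9 [0.48660876 0.41013727 0.16034368] [ 0.50273048  0.57990347 -0.31092722]
grip 2996 ((0.48652324080467224, 0.41004693508148193), (0.02198403887450695, 0.09457370638847351), 89.33817291259766) 0.06100670992464935
all 4212 ((0.48695045709609985, 0.41005298495292664), (0.03002702072262764, 0.11973531544208527), 89.33092498779297) 0.06100670992464935
turn(5deg) [-0.02 -0.01 -0.01] shift now axes [-0.    5.45 -0.02] shift after-turn axes [-0.01  5.45 -0.02]
```

View pics/w1.png

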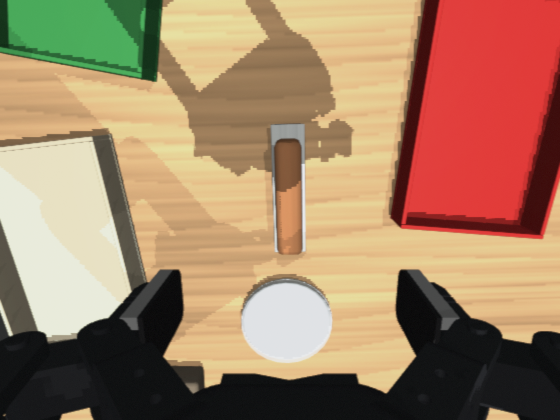

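The view is centred on the scraper: grip at (288,195), parallel to the jaws, which stay clear of the dish at (287,320). Descend and grip.

Emit:
drive_tool([
  [[0,0.9,0],[0,0.1,0],-1],
  [[0,0.9,0],[0,0.1,0],-1],
  [[0,0.9,0],[0,0,0],-1],
  [[0,0.9,0],[0,0,0],-1],
  [[0,0.9,0],[0,0,0],-1],
  [[0,0.5,0],[0,0,0],-1],
  [[0,0.42,0],[0,0,0],-1],
  [[0,0,0],[0,0,0],1],
  [[0,0,0],[0,0,0],1],
  [[0,0,0],[0,0,0],1],
  [[0,0,0],[0,0,0],1],
  [[0,0,0],[0,0,0],1],
])

```text
time: 3.15
tool_pos: [0.4873, 0.4109, 0.0265]
tool_rot: [-0.512, 0.512, 0.489, -0.488]
contact_force: [1.3, 0.9, -0.3]
gripper_width: 0.142
```

Emit:
drive_tool([
  [[0,0,0],[0,0,0],1],
  [[0,0,0],[0,0,0],1],
  [[0,-0.4,0],[0,0,0],1],
  [[0,-0.8,0],[0,0,0],1],
  [[0,-1,0],[0,0,0],1],
  [[0,-1,0],[0,0,0],1],
  [[0,-1,0],[0,0,0],1],
  [[0,-1,0],[0,0,0],1],
  [[0,-1,0],[0,0,0],1],
  [[0,-1,0],[0,0,0],1],
  [[0,0,0],[0,0,0],1],
])

```text
time: 4.25
tool_pos: [0.4889, 0.4121, 0.2118]
tool_rot: [-0.511, 0.512, 0.491, -0.485]
contact_force: [-0.1, 0.1, 0.7]
gripper_width: 0.003
```

```bash
python3 - <<'E'
from h import *
from plant import manip
s=manip.state();T=tool(s);print(s['time'],s['tool_pos'],s['contact_force'],s['gripper_width'])
f=manip.grab_frame('wrist');P=cloud(f,T@f['T_tool_cam'])
L=(P-T[:3,3])@T[:3,:3]
m=(abs(L[...,0])<.02)&(L[...,1]>-.05)&(L[...,1]<.06)&(abs(L[...,2])<.08)
print(m.sum(),np.nanmin(L[m],0),np.nanmax(L[m],0))
cv2.imwrite('pics/w2.png',f['img'])
g=manip.grab_frame('scene');Q=cloud(g)
m=np.linalg.norm(Q[...,:2]-T[:2,3],axis=-1)<.1;m&=(Q[...,2]>.1)&(Q[...,2]<T[2,3]+.01)
print(m.sum(),np.nanpercentile(Q[m],[.5,1,5,50],axis=0))
p=topix(g,T[:3,3]).astype(int);c=g['img'][max(0,p[1]-70):p[1]+70,max(0,p[0]-70):p[0]+70]
a=cv2.resize(c,(400,400),interpolation=cv2.INTER_CUBIC)
cv2.imwrite('pics/held.png',np.hstack([a,cv2.resize(f['img'][150:420],(400,400))]))
N=plan(s,np.array([*lid(12,-.09) if 0 else lid(.012,-.09),.24]),LY)
E
```

```text
File "<stdin>", line 15
    N=plan(s,np.array([*lid(12,-.09) if 0 else lid(.012,-.09),.24]),LY)
                                     ^^
SyntaxError: invalid syntax
```

```bash
python3 - <<'E'
from h import *
from plant import manip
s=manip.state();T=tool(s);print(s['time'],s['tool_pos'],s['gripper_width'])
f=manip.grab_frame('wrist');P=cloud(f,T@f['T_tool_cam'])
g=manip.grab_frame('scene')
p=topix(g,np.array([.487,.41,.05])).astype(int);c=g['img'][max(0,p[1]-60):p[1]+60,max(0,p[0]-60):p[0]+60]
cv2.imwrite('pics/held.png',np.hstack([cv2.resize(c,(400,400),interpolation=cv2.INTER_CUBIC),cv2.resize(f['img'],(400,400))]))
Z=P[...,2];d=np.hypot(P[...,0]-.487,P[...,1]-.41)
for n,lo in(('grip',.04),('all',.01)):
    m=(Z>lo)&(Z<.065)&(d<.085);print(n,m.sum(),cv2.minAreaRect(P[m][:,:2].astype(np.float32)),Z[m].max())
E
```

```text
4.25 [0.48892727 0.41206441 0.21181996] 0.0030808312376845934
grip 2243 ((0.48683688044548035, 0.40999630093574524), (0.0220162533223629, 0.09561280161142349), 89.29041290283203) 0.06042093498548601
all 3191 ((0.4869214594364166, 0.40999358892440796), (0.030049486085772514, 0.11967145651578903), 89.29328918457031) 0.06042093498548601
```

View pics/held.png

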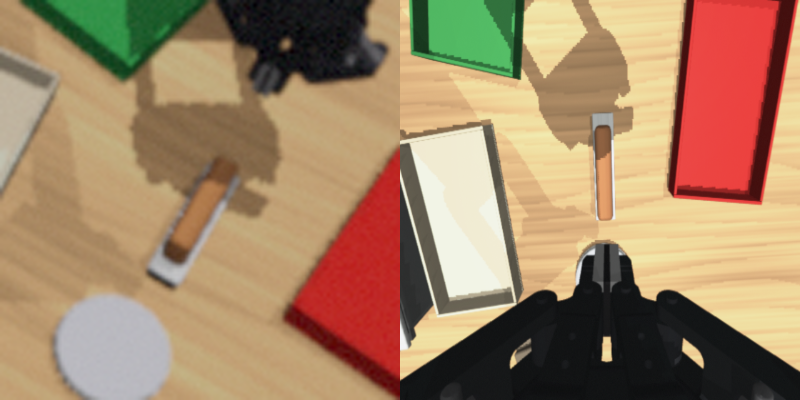

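The jaws shut on nothing and the scraper is unmoved, so I'm checking the reported TCP and the wrist calibration against the fingertip seen by the cameras.

```bash
python3 - <<'E'
from h import *
from plant import manip
s=manip.state();T=tool(s)
f=manip.grab_frame('wrist');C=f['T_tool_cam'];print(C)
c=np.linalg.inv(C)
for p in([0,0,0],[0,manip.pinch_z,0]):
    q=f['camera_matrix']@(c[:3,:3]@p+c[:3,3]);print('tcp px',q[:2]/q[2],q[2])
L=cloud(f,C)
for v in range(230,345,8):print(v,np.round(L[v,280:296:5],4).tolist())
for n in('top','scene'):
    g=manip.grab_frame(n);Q=cloud(g)
    m=(np.linalg.norm(Q[...,:2]-T[:2,3],axis=-1)<.12)&(Q[...,2]>.13)&(Q[...,2]<.5);i=np.argsort(Q[m][:,2])[:15]
    print(n,m.sum(),np.round(Q[m][i][::3],3).tolist(), topix(g,T[:3,3]))
E
```

```text
[[ 9.99998506e-01 -1.06188915e-03 -1.36390842e-03  7.63989475e-04]
 [ 1.02989910e-03 -2.67674238e-01  9.63508921e-01 -1.79906894e-01]
 [-1.38822282e-03 -9.63508887e-01 -2.67672744e-01  6.75419275e-02]
 [ 0.00000000e+00  0.00000000e+00  0.00000000e+00  1.00000000e+00]]
tcp px [288.22025354 245.14516413] 0.19142207283446855
tcp px [288.08621587 258.77166348] 0.17340445600262747
230 [[-0.0086, 0.1496, -0.0406], [-0.0037, 0.1496, -0.0406], [0.0011, 0.1497, -0.0406], [0.0059, 0.148, -0.0401]]
238 [[-0.0103, 0.2068, -0.0689], [-0.0045, 0.2066, -0.0689], [0.0012, 0.2061, -0.0687], [0.0069, 0.2068, -0.069]]
246 [[-0.0103, 0.2068, -0.0787], [-0.0046, 0.2076, -0.079], [0.0012, 0.2071, -0.0788], [0.0069, 0.2066, -0.0786]]
254 [[-0.0104, 0.2066, -0.0884], [-0.0046, 0.2064, -0.0884], [0.0012, 0.2056, -0.0881], [0.0069, 0.2065, -0.0884]]
262 [[-0.0031, -0.0479, 0.0109], [-0.0011, -0.0486, 0.0111], [0.0009, -0.0475, 0.0107], [0.0029, -0.0474, 0.0106]]
270 [[-0.0029, -0.0553, 0.0108], [-0.001, -0.0551, 0.0107], [0.0009, -0.0554, 0.0108], [0.0028, -0.056, 0.0111]]
278 [[-0.0027, -0.0633, 0.0113], [-0
[... 600 characters left out ...]
009, -0.074, 0.0019], [0.0024, -0.0824, 0.0071]]
326 [[-0.002, -0.0915, 0.0102], [-0.0008, -0.0751, -0.0004], [0.0009, -0.0744, -0.0009], [0.0024, -0.0831, 0.0048]]
334 [[-0.0022, -0.0852, 0.0033], [-0.0008, -0.0748, -0.0037], [0.0009, -0.0741, -0.0042], [0.0024, -0.0823, 0.0014]]
342 [[-0.0022, -0.0857, 0.0009], [-0.0009, -0.0744, -0.0071], [0.0008, -0.0746, -0.0069], [0.0024, -0.083, -0.001]]
top 700 [[0.475, 0.396, 0.31], [0.477, 0.397, 0.315], [0.473, 0.353, 0.327], [0.477, 0.468, 0.328], [0.479, 0.35, 0.329]] [147.93586051 196.12895274]
scene 2565 [[0.498, 0.409, 0.243], [0.498, 0.406, 0.245], [0.494, 0.403, 0.247], [0.494, 0.4, 0.248], [0.493, 0.402, 0.249]] [403.95512753 236.69635205]
```

The fingertips really end about 30–40 mm behind the reported TCP, and both cameras agree. I'll measure that precisely.

```bash
python3 - <<'E'
from h import *
from plant import manip
s=manip.state();T=tool(s)
a=[];b=[]
for k in range(2):
    f=manip.grab_frame('wrist');L=cloud(f,f['T_tool_cam']);a.append(L)
    g=manip.grab_frame('scene');Q=(cloud(g)-T[:3,3])@T[:3,:3];b.append(Q)
L=np.mean(a,0)
for v in range(250,263):print(v,np.round(L[v,[278,282,294,298]],4)[:,1:].tolist())
for Q in b:
    m=(abs(Q[...,0])<.025)&(abs(Q[...,2])<.025)&(Q[...,1]>-.1)&(Q[...,1]<.03)
    q=Q[m];i=np.argsort(-q[:,1])[:40];print(len(q),np.round(q[i][::5],4).tolist())
E
```

```text
250 [[0.203, -0.0821], [0.2025, -0.0819], [0.2031, -0.0822], [0.2035, -0.0823]]
251 [[0.2032, -0.0834], [0.2037, -0.0836], [0.2027, -0.0832], [0.2038, -0.0837]]
252 [[0.2035, -0.0847], [0.2035, -0.0847], [0.2028, -0.0845], [0.2032, -0.0847]]
253 [[0.2045, -0.0864], [0.2023, -0.0855], [0.203, -0.0858], [0.203, -0.0858]]
254 [[0.2037, -0.0873], [0.203, -0.087], [0.2038, -0.0873], [nan, nan]]
255 [[0.2024, -0.088], [0.2039, -0.0886], [0.2031, -0.0883], [0.2033, -0.0884]]
256 [[-0.0405, 0.0104], [-0.0412, 0.0107], [-0.0407, 0.0105], [-0.0421, 0.011]]
257 [[-0.0418, 0.0105], [-0.0429, 0.0109], [-0.0425, 0.0108], [-0.0429, 0.0109]]
258 [[-0.0432, 0.0106], [-0.0434, 0.0107], [-0.0433, 0.0106], [-0.0436, 0.0108]]
259 [[-0.0448, 0.0108], [-0.0445, 0.0107], [-0.0454, 0.0111], [-0.0447, 0.0108]]
260 [[-0.0456, 0.0107], [-0.0454, 0.0107], [-0.0463, 0.011], [-0.0464, 0.0111]]
261 [[-0.047, 0.0109], [-0.0462, 0.0106], [-0.047, 0.0109], [-0.0467, 0.0108]]
262 [[-0.0478, 0.0108], [-0.0474, 0.0106], [-0.0483, 0.011], [-0.0472, 0.0106]]
224 [[0.001, -0.0378, -0.0093], [0.0045, -0.0419, -0.0132], [0.0124, -0.044, -0.0089], [-0.0106, -0.0469, -0.0071], [0.0115, -0.0493, -0.0101], [-0.0039, -0.0509, -0.0121], [0.0149, -0.0518, -0.0025], [0.0053, -0.0526, -0.0102]]
227 [[0.0043, -0.0381, -0.0107], [0.0091, -0.0412, -0.0059], [-0.0018, -0.0435, -0.0121], [-0.0049, -0.0463, -0.0129], [-0.0086, -0.0477, -0.0063], [0.0083, -0.0504, -0.0098], [0.0103, -0.0519, -0.0094], [0.0073, -0.0544, -0.0099]]
```

Wrist and scene cameras both put the real fingertips about 38 mm behind the reported TCP (pads span −40 to −75 mm in tool y). So the last close happened just above the grip. From here I treat real tip height as reported z + 0.038, and descend to a reported z of about −0.015 while watching force.

Emit:
drive_tool([
  [[0,0,0],[0,0,0],-1],
  [[0,0,0],[0,0,0],-1],
  [[0,0.9,0],[0,0,0],-1],
  [[0,0.9,0],[0,0,0],-1],
  [[0,0.9,0],[0,0,0],-1],
  [[0,0.9,0],[0,0,0],-1],
  [[0,0.9,0],[0,0,0],-1],
  [[0,0.9,0],[0,0,0],-1],
  [[0,0.9,0],[0,0,0],-1],
  [[0,0.8,0],[0,0,0],-1],
  [[0,0.6,0],[0,0,0],-1],
  [[0,0,0],[0,0,0],-1],
])

```text
time: 5.9
tool_pos: [0.485, 0.4094, 0.0102]
tool_rot: [0.512, -0.511, -0.486, 0.49]
contact_force: [0.2, -0.1, -0.1]
gripper_width: 1.001
```

```bash
python3 - <<'E'
from h import *
from plant import manip
s=manip.state();T=tool(s);print(s['time'],s['tool_pos'],s['contact_force'],s['gripper_width'])
f=manip.grab_frame('wrist');L=cloud(f,f['T_tool_cam'])
m=(abs(L[...,0])<.03)&(abs(L[...,2])<.09)&(L[...,1]>-.07)&(L[...,1]<.03)
print('scraper top in tool y',np.nanpercentile(L[m][:,1],[0,1,5,20,50]))
E
```

```text
5.9 [0.4849802  0.40936833 0.01024343] [ 0.20706318 -0.05061756 -0.08159184] 1.0009016095970775
scraper top in tool y [-0.04998512 -0.04876025 -0.04823065 -0.04716502  0.00951527]
```

Emit:
drive_tool([
  [[0,0.5,0],[0,0,0],-1],
  [[0,0.4,0],[0,0,0],-1],
  [[0,0.2,0],[0,0,0],-1],
  [[0,0,0],[0,0,0],1],
  [[0,0,0],[0,0,0],1],
  [[0,0,0],[0,0,0],1],
  [[0,0,0],[0,0,0],1],
  [[0,0,0],[0,0,0],1],
  [[0,0,0],[0,0,0],1],
  [[0,0,0],[0,0,0],1],
])

```text
time: 6.95
tool_pos: [0.4871, 0.4108, -0.0138]
tool_rot: [-0.512, 0.512, 0.488, -0.488]
contact_force: [-0.0, -0.1, 1.8]
gripper_width: 0.249
```

Gripped (opening 0.249, about 21 mm). Lift.

Emit:
drive_tool([
  [[0,-0.4,0],[0,0,0],1],
  [[0,-0.8,0],[0,0,0],1],
  [[0,-0.9,0],[0,0,0],1],
  [[0,-0.9,0],[0,0,0],1],
  [[0,-0.9,0],[0,0,0],1],
  [[0,-0.9,0],[0,0,0],1],
  [[0,-0.9,0],[0,0,0],1],
  [[0,-0.7,0],[0,0,0],1],
  [[0,0,0],[0,0,0],1],
  [[0,0,0],[0,0,0],1],
])

```text
time: 7.95
tool_pos: [0.4866, 0.4104, 0.1452]
tool_rot: [0.512, -0.512, -0.488, 0.488]
contact_force: [-0.5, 0.1, -1.5]
gripper_width: 0.248
```

```bash
python3 - <<'E'
from h import *
from plant import manip
s=manip.state();T=tool(s);print(s['time'],s['tool_pos'],s['contact_force'],s['gripper_width'])
f=manip.grab_frame('wrist');L=cloud(f,f['T_tool_cam'])
m=(abs(L[...,0])<.02)&(abs(L[...,2])<.09)&(L[...,1]>-.09)&(L[...,1]<.06)
print('held',m.sum(),np.nanpercentile(L[m],[1,50,99],axis=0))
m2=m&(abs(L[...,0])<.011)&(L[...,2]>.025);print('grip top',np.nanpercentile(L[m2],[1,50,99],axis=0))
N=plan(s,np.array([*lid(.012,-.092),.15]),LY)
for y in (-.05,0,.05,.1,.125): print(y,lid(.012,y))
E
```

```text
7.95 [0.48655191 0.41044055 0.14524972] [-0.54825401  0.05020421 -1.53850266] 0.2484289472391978
held 20062 [[-0.01854767 -0.08831049 -0.02258435]
 [ 0.00051722 -0.07132881  0.01546687]
 [ 0.018247   -0.02974696  0.05965898]]
grip top [[-0.010458   -0.07307359  0.02540125]
 [ 0.00024606 -0.07051156  0.04311525]
 [ 0.01074555 -0.02922707  0.06005339]]
turn(5deg) [-0.   -1.48 -0.  ] shift now axes [-19.48  -0.19  -4.67] shift after-turn axes [-19.92  -0.19  -2.12]
-0.05 [ 0.57665509 -0.0397491 ]
0 [0.57255968 0.0100829 ]
0.05 [0.56846427 0.05991489]
0.1 [0.56436886 0.10974689]
0.125 [0.56232116 0.13466288]
```

Emit:
drive_tool([
  [[0,0,0],[0,-0.74,0],1],
  [[0,0,0],[0,-0.74,0],1],
  [[-1,0,-0.1],[0,0,0],1],
  [[-1,0,-0.1],[0,0,0],1],
  [[-1,0,-0.1],[0,0,0],1],
  [[-1,0,-0.1],[0,0,0],1],
  [[-1,0,-0.1],[0,0,0],1],
  [[-1,0,-0.1],[0,0,0],1],
  [[-1,0,-0.1],[0,0,0],1],
  [[-1,0,-0.1],[0,0,0],1],
  [[-1,0,-0.1],[0,0,0],1],
  [[-1,0,-0.1],[0,0,0],1],
])

```text
time: 9.2
tool_pos: [0.531, 0.1622, 0.1434]
tool_rot: [0.48, -0.478, -0.519, 0.521]
contact_force: [0.1, -0.7, -2.1]
gripper_width: 0.249
```

Emit:
drive_tool([
  [[-1,0,-0.11],[0,0,0],1],
  [[-1,0,-0.11],[0,0,0],1],
  [[-1,0,-0.11],[0,0,0],1],
  [[-1,0,-0.11],[0,0,0],1],
  [[-1,0,-0.11],[0,0,0],1],
  [[-1,0,-0.11],[0,0,0],1],
  [[-1,0,-0.11],[0,0,0],1],
  [[-1,0,-0.11],[0,0,0],1],
  [[-1,0,-0.11],[0,0,0],1],
  [[-0.9,0,-0.11],[0,0,0],1],
  [[0,0,0],[0,0,0],1],
  [[0,0,0],[0,0,0],1],
])

```text
time: 10.4
tool_pos: [0.5788, -0.0808, 0.1438]
tool_rot: [0.48, -0.478, -0.519, 0.52]
contact_force: [-0.4, -0.9, -2.3]
gripper_width: 0.251
```

```bash
python3 - <<'E'
from h import *
from plant import manip
s=manip.state();T=tool(s);print(s['time'],s['tool_pos'],s['contact_force'],s['gripper_width'])
N=plan(s,np.array([*lid(.012,-.092),.0825]),LY)
g=manip.grab_frame('scene');f=manip.grab_frame('wrist')
p=topix(g,np.array([.57,-.04,.1])).astype(int);c=g['img'][max(0,p[1]-85):p[1]+85,max(0,p[0]-85):p[0]+85]
cv2.imwrite('pics/over.png',np.hstack([cv2.resize(c,(400,400),interpolation=cv2.INTER_CUBIC),cv2.resize(f['img'],(400,300)).copy() if 0 else cv2.resize(f['img'],(400,400))]))
P=cloud(f,T@f['T_tool_cam']);l=(P[...,:2]-LC)@np.array([[np.cos(LY),-np.sin(LY)],[np.sin(LY),np.cos(LY)]])
m=(abs(l[...,0])<.09)&(abs(l[...,1])<.11)&(P[...,2]>.08)&(P[...,2]<.1);print('lid z wrist',np.median(P[m][:,2]),m.sum())
m=(l[...,0]>-.03)&(l[...,0]<.07)&(l[...,1]>-.065)&(l[...,1]<.09)&(P[...,2]>.1035)&(P[...,2]<.117)
n,lab,st,_=cv2.connectedComponentsWithStats(m.astype(np.uint8))
for i in range(1,n):
    if st[i,4]>30:print('chip',st[i,4],l[lab==i].mean(0),l[lab==i].min(0),l[lab==i].max(0))
E
```

```text
10.4 [ 0.578784   -0.08082599  0.14379402] [-0.36684448 -0.87652202 -2.29977824] 0.25124256185979466
turn(5deg) [-0.03 -0.01  0.02] shift now axes [-0.04  2.45 -0.06] shift after-turn axes [-0.04  2.45 -0.05]
lid z wrist 0.09677624908908525 59067
chip 999 [-0.00979038 -0.05024037] [-0.02224709 -0.06028007] [ 0.00345067 -0.03909672]
chip 740 [0.03872986 0.00043246] [ 0.0257254  -0.01141343] [0.05307073 0.01160517]
chip 578 [0.04261367 0.03838836] [0.03221745 0.0302075 ] [0.05272329 0.04820872]
```

View pics/over.png

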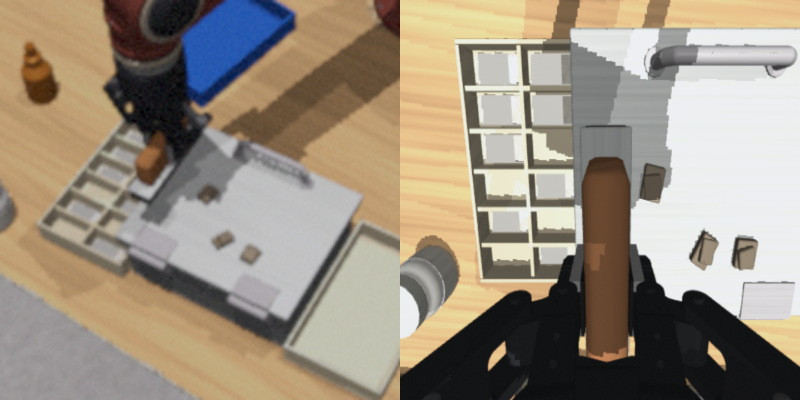

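Both views show the held scraper over the lid's right margin, right of all three chips at (652,182), (703,250) and (745,252) in the wrist half. The hinge plate at (767,300) is kept clear by shifting a bit to the front. Lower it.

Emit:
drive_tool([
  [[0,0.6,0.2],[0,0,0],1],
  [[0,0.7,0],[0,0,0],1],
  [[0,0.5,0],[0,0,0],1],
  [[0,0.3,0],[0,0,0],1],
  [[0,0.2,0],[0,0,0],1],
  [[0,0,0],[0,0,0],1],
  [[0,0,0],[0,0,0],1],
])

```text
time: 11.2
tool_pos: [0.5753, -0.0814, 0.0886]
tool_rot: [-0.479, 0.479, 0.52, -0.52]
contact_force: [-0.4, -0.3, -1.7]
gripper_width: 0.249
```

```bash
cat > gap.py <<'E'
from h import *
from plant import manip
s=manip.state();T=tool(s);print(s['time'],s['tool_pos'],s['contact_force'],s['gripper_width'])
f=manip.grab_frame('wrist');L=cloud(f,f['T_tool_cam'])
m=(L[...,2]>.015)&(L[...,2]<.06)&(L[...,0]>.02)&(L[...,0]<.05)&(L[...,1]<.03)&(L[...,1]>-.06);a=np.nanmedian(L[m][:,1])
m=(L[...,2]>.03)&(L[...,2]<.045)&(abs(L[...,0])<.007)&(L[...,1]<0);b=np.nanmedian(L[m][:,1])
m=(L[...,2]>.051)&(L[...,2]<.057)&(abs(L[...,0])<.01)&(L[...,1]<0);c=np.nanmedian(L[m][:,1])
print('lid',a,'griptop',b,'foottop',c,'gap est',a-b-.058,a-c-.017)
E
python3 gap.py
```

```text
11.2 [ 0.57525265 -0.08144482  0.08863545] [-0.35082687 -0.34079746 -1.67791633] 0.24894733337766076
lid -0.008621233456322513 griptop -0.07187489620944704 foottop -0.03098058932816554 gap est 0.00525366275312452 0.0053593558718430245
```

Emit:
drive_tool([
  [[0,0.1,0],[0,0,0],1],
  [[0,0.08,0],[0,0,0],1],
  [[0,0,0],[0,0,0],1],
  [[0,0,0],[0,0,0],1],
])

```text
time: 11.65
tool_pos: [0.5748, -0.0814, 0.0836]
tool_rot: [0.479, -0.479, -0.52, 0.52]
contact_force: [-0.5, -0.3, -1.5]
gripper_width: 0.244
```

```bash
python3 gap.py
```

```text
11.65 [ 0.5747906  -0.08136711  0.08355592] [-0.53991848 -0.28307753 -1.52630851] 0.24419261532501607
lid -0.013681652874426409 griptop -0.07187837017218232 foottop -0.031048911942871363 gap est 0.00019671729775590924 0.0003672590684449528
```

Emit:
drive_tool([
  [[0.2,0,0],[0,0,0],1],
  [[0.4,0,0],[0,0,0],1],
  [[0.4,0,0],[0,0,0],1],
  [[0.4,0,0],[0,0,0],1],
  [[0.4,0,0],[0,0,0],1],
  [[0.4,0,0],[0,0,0],1],
  [[0.4,0,0],[0,0,0],1],
  [[0.4,0,0],[0,0,0],1],
  [[0.4,0,0],[0,0,0],1],
  [[0.4,0,0],[0,0,0],1],
  [[0.4,0,0],[0,0,0],1],
  [[0.4,0,0],[0,0,0],1],
])

```text
time: 12.9
tool_pos: [0.5654, 0.034, 0.0837]
tool_rot: [0.479, -0.479, -0.52, 0.52]
contact_force: [0.5, -0.5, -2.5]
gripper_width: 0.247
```

Emit:
drive_tool([
  [[0.4,0,0],[0,0,0],1],
  [[0.4,0,0],[0,0,0],1],
  [[0.4,0,0],[0,0,0],1],
  [[0.3,0,0],[0,0,0],1],
  [[0.3,0,0],[0,0,0],1],
  [[0.3,0,0],[0,0,0],1],
  [[0.3,0,0],[0,0,0],1],
  [[0.3,0,0],[0,0,0],1],
  [[0.3,0,0],[0,0,0],1],
  [[0.3,0,0],[0,0,0],1],
  [[0.3,0,0],[0,0,0],1],
  [[0.3,0,0],[0,0,0],1],
])

```text
time: 14.1
tool_pos: [0.5572, 0.1311, 0.0835]
tool_rot: [0.479, -0.479, -0.52, 0.52]
contact_force: [0.1, 0.4, -1.5]
gripper_width: 0.249
```

Emit:
drive_tool([
  [[0.3,0,0],[0,0,0],1],
  [[0.3,0,0],[0,0,0],1],
  [[0.1,0,0],[0,0,0],1],
  [[0,0,0],[0,0,0],1],
  [[0,-0.5,0],[0,0,0],1],
  [[0,-0.9,0],[0,0,0],1],
  [[0,-0.9,0],[0,0,0],1],
  [[0,-0.3,0],[0,0,0],1],
  [[0,0,0],[0,0,0],1],
])

```text
time: 15.0
tool_pos: [0.5574, 0.1478, 0.151]
tool_rot: [-0.478, 0.48, 0.521, -0.519]
contact_force: [1.0, 1.2, -1.6]
gripper_width: 0.25
```

```bash
python3 - <<'E'
from h import *
from plant import manip
s=manip.state();T=tool(s);print(s['time'],s['tool_pos'],s['contact_force'],s['gripper_width'])
N=plan(s,np.array([.487,.410,.145]),-.015)
g=manip.grab_frame('scene');f=manip.grab_frame('top')
p=topix(g,np.array([.56,.1,.05])).astype(int);c=g['img'][max(0,p[1]-90):p[1]+90,max(0,p[0]-90):p[0]+90]
q=topix(f,np.array([.56,.09,.05])).astype(int);d=f['img'][q[1]-90:q[1]+90,q[0]-90:q[0]+90]
cv2.imwrite('pics/after.png',np.hstack([cv2.resize(x,(400,400),interpolation=cv2.INTER_CUBIC) for x in(c,d)]))
E
```

```text
15.0 [0.55737733 0.14778158 0.15098116] [ 0.97426601  1.15512156 -1.63672863] 0.2500007262762312
turn(5deg) [0.05 1.11 0.  ] shift now axes [10.68  0.23  1.95] shift after-turn axes [10.45  0.24  2.97]
```

View pics/after.png

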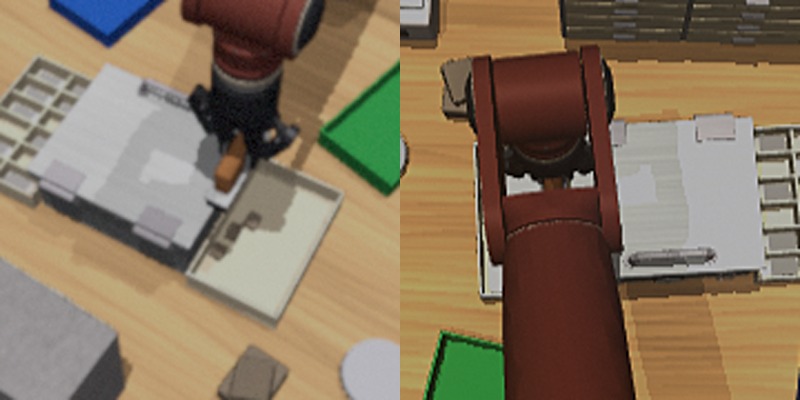

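All three chips lie in the cream tray, at (217,250), (232,230) and (253,220) in the scene half, and the lid is clean. Take the scraper back to its place.

Emit:
drive_tool([
  [[0,0,0],[0,0.56,0],1],
  [[0,0,0],[0,0.56,0],1],
  [[0.95,0,0.27],[0,0,0],1],
  [[0.95,0,0.27],[0,0,0],1],
  [[0.95,0,0.27],[0,0,0],1],
  [[0.95,0,0.27],[0,0,0],1],
  [[0.95,0,0.27],[0,0,0],1],
  [[0.95,0,0.27],[0,0,0],1],
  [[0.95,0,0.27],[0,0,0],1],
  [[0.95,0,0.27],[0,0,0],1],
  [[0.95,0,0.27],[0,0,0],1],
  [[0.95,0,0.27],[0,0,0],1],
])

```text
time: 16.3
tool_pos: [0.4909, 0.3867, 0.1464]
tool_rot: [0.504, -0.504, -0.495, 0.497]
contact_force: [-0.2, -0.0, -2.0]
gripper_width: 0.247
```

Emit:
drive_tool([
  [[0.95,0,0.27],[0,0,0],1],
  [[0,0.6,0],[0,0,0],1],
  [[0,0.9,0],[0,0,0],1],
  [[0,0.9,0],[0,0,0],1],
  [[0,0.9,0],[0,0,0],1],
  [[0,0.9,0],[0,0,0],1],
  [[0,0.9,0],[0,0,0],1],
  [[0,0.5,0],[0,0,0],1],
  [[0,0.4,0],[0,0,0],1],
  [[0,0,0],[0,0,0],1],
  [[0,0,0],[0,0,0],1],
])

```text
time: 17.4
tool_pos: [0.4863, 0.4104, -0.0009]
tool_rot: [-0.504, 0.504, 0.496, -0.496]
contact_force: [0.0, 0.3, -1.5]
gripper_width: 0.248
```

```bash
python3 gap.py
```

```text
17.4 [ 0.48631461  0.41036892 -0.00090053] [ 0.01752793  0.26531839 -1.5273676 ] 0.24834605766478715
lid -0.0009990396201072504 griptop -0.0719038714899212 foottop -0.030957175620706656 gap est 0.012904831869813942 0.012958136000599405
```

Emit:
drive_tool([
  [[0,0.3,0],[0,0,0],1],
  [[0,0.12,0],[0,0,0],1],
  [[0,0.08,0],[0,0,0],1],
  [[0,0.02,0],[0,0,0],1],
  [[0,0,0],[0,0,0],1],
])

```text
time: 17.95
tool_pos: [0.4859, 0.4104, -0.0138]
tool_rot: [-0.504, 0.504, 0.496, -0.496]
contact_force: [-1.9, -1.6, 3.6]
gripper_width: 0.252
```

```bash
python3 gap.py
```

```text
17.95 [ 0.4859269   0.41037919 -0.01382382] [-1.89618573 -1.58165353  3.5790248 ] 0.2515342881303553
lid -0.013876202994217615 griptop -0.07187395641772035 foottop -0.031002622772873287 gap est -2.2465764972709468e-06 0.00012641977865567033
```

The scraper stands on the bench with light contact (about 5 N). Release, rise, and begin turning for the handle (+85° about tool y, keeping joint 6 near zero).

Emit:
drive_tool([
  [[0,0,0],[0,0,0],-1],
  [[0,0,0],[0,0,0],-1],
  [[0,0,0],[0,0,0],-1],
  [[0,0,0],[0,0,0],-1],
  [[0,0,0],[0,0,0],-1],
  [[0,-0.4,0],[0,0,0],-1],
  [[0,-0.9,0],[0,0,0],-1],
  [[0,-1,0],[0,0,0],-1],
  [[0,-1,0],[0,0,0],-1],
  [[0,-1,0],[0,0,0],-1],
  [[0,-1,0],[0,0,0],-1],
  [[0,-1,0],[0,0,0],-1],
])

```text
time: 19.2
tool_pos: [0.4859, 0.4103, 0.1451]
tool_rot: [-0.504, 0.504, 0.496, -0.496]
contact_force: [0.7, 0.4, -0.8]
gripper_width: 1.003
```

Emit:
drive_tool([
  [[0,-1,0],[0,0.8,0],-1],
  [[0,-0.7,0],[0,0.9,0],-1],
  [[0,0,0],[0,1,0],-1],
  [[0,0,0],[0,1,0],-1],
  [[0,0,0],[0,1,0],-1],
  [[0,0,0],[0,1,0],-1],
  [[0,0,0],[0,1,0],-1],
  [[0,0,0],[0,1,0],-1],
  [[0,0,0],[0,1,0],-1],
  [[0,0,0],[0,1,0],-1],
  [[0,0,0],[0,1,0],-1],
  [[0,0,0],[0,1,0],-1],
])

```text
time: 20.4
tool_pos: [0.4859, 0.4103, 0.1865]
tool_rot: [0.682, -0.682, -0.186, 0.185]
contact_force: [0.2, 0.4, -0.4]
gripper_width: 0.999
```

Emit:
drive_tool([
  [[0,0,0],[0,1,0],-1],
  [[0,0,0],[0,1,0],-1],
  [[0,0,0],[0,1,0],-1],
  [[0,0,0],[0,1,0],-1],
  [[0,0,0],[0,1,0],-1],
  [[0,0,0],[0,0,0],-1],
])

```text
time: 21.0
tool_pos: [0.486, 0.4103, 0.1865]
tool_rot: [0.706, -0.706, -0.035, 0.034]
contact_force: [-0.1, -0.1, 0.8]
gripper_width: 1.001
```

```bash
python3 - <<'E'
from h import *
from plant import manip
s=manip.state();T=tool(s);print(s['time'],s['tool_pos'],s['joint_pos'],s['gripper_width'])
N=plan(s,np.array([*lid(-.08,0),.15]),LY-np.pi/2)
g=manip.grab_frame('scene');P=cloud(g);m=(np.hypot(P[...,0]-.487,P[...,1]-.41)<.08)&(P[...,2]>.012)&(P[...,2]<.07)
print(cv2.minAreaRect(P[m][:,:2].astype(np.float32)),np.percentile(P[m][:,2],[50,95]))
E
```

```text
21.0 [0.48595686 0.41031624 0.18647274] [5.84268346e-01 8.23095111e-02 1.59464200e+00 8.61116586e-06
 1.46373677e+00 4.86405065e-01] 1.0013991339404673
turn(5deg) [-0.01  0.18  0.01] shift now axes [ -1.8    1.45 -16.21] shift after-turn axes [ -1.54   1.46 -16.24]
((0.48903772234916687, 0.4116552472114563), (0.029909301549196243, 0.12228460609912872), 89.39328002929688) [0.05262068 0.05846244]
```

Emit:
drive_tool([
  [[0,0,0],[0,0.18,0],-1],
  [[-0.09,0,-1],[0,0,0],-1],
  [[-0.1,0,-1],[0,0,0],-1],
  [[-0.1,0,-1],[0,0,0],-1],
  [[-0.1,0,-1],[0,0,0],-1],
  [[-0.1,0,-1],[0,0,0],-1],
  [[-0.1,0,-1],[0,0,0],-1],
  [[-0.1,0,-1],[0,0,0],-1],
  [[-0.1,0,-1],[0,0,0],-1],
  [[-0.1,0,-1],[0,0,0],-1],
  [[-0.1,0,-1],[0,0,0],-1],
  [[-0.1,0,-1],[0,0,0],-1],
])

```text
time: 22.25
tool_pos: [0.4811, 0.133, 0.1859]
tool_rot: [0.707, -0.706, -0.029, 0.029]
contact_force: [0.6, -0.3, -0.5]
gripper_width: 1.003
```

Emit:
drive_tool([
  [[-0.09,0.2,-1],[0,0,0],-1],
  [[-0.09,0.3,-1],[0,0,0],-1],
  [[-0.09,0.3,-1],[0,0,0],-1],
  [[-0.09,0.3,-1],[0,0,0],-1],
  [[-0.09,0.3,-1],[0,0,0],-1],
  [[0,0,-0.24],[0,0,0],-1],
  [[0,0,0],[0,0,0],-1],
  [[0,0,0],[0,0,0],-1],
])

```text
time: 23.05
tool_pos: [0.4811, 0.003, 0.1512]
tool_rot: [0.707, -0.706, -0.029, 0.029]
contact_force: [0.6, -0.2, 0.4]
gripper_width: 1.002
```

```bash
python3 - <<'E'
from h import *
from plant import manip
s=manip.state();T=tool(s);print(s['time'],s['tool_pos'],s['joint_pos'],s['contact_force'])
f=manip.grab_frame('wrist');L=cloud(f,f['T_tool_cam']);P=cloud(f,T@f['T_tool_cam']);cv2.imwrite('pics/w5.png',f['img'])
d=np.hypot(*np.moveaxis(P[...,:2]-lid(-.08,0),-1,0))
m=(P[...,2]>.12)&(P[...,2]<.135)&(d<.06)
print(m.sum(),cv2.minAreaRect(P[m][:,:2].astype(np.float32)),'tool',cv2.minAreaRect(L[m][:,[0,2]].astype(np.float32)),'top y',np.percentile(L[m][:,1],[1,5,20]))
E
```

```text
23.05 [0.48108242 0.00302567 0.15122192] [-1.48883728e-01 -2.73857538e-01  1.98586872e+00  4.88724864e-04
  1.42872669e+00 -2.31383652e-01] [ 0.64328955 -0.20336816  0.35887088]
2536 ((0.4763990342617035, 0.0024171508848667145), (0.009725595824420452, 0.10032206028699875), 4.637813091278076) tool ((-0.004742381628602743, -0.00022888928651809692), (0.10032198578119278, 0.009726062417030334), 89.91473388671875) top y [0.01991184 0.02044764 0.0211252 ]
```

View pics/w5.png

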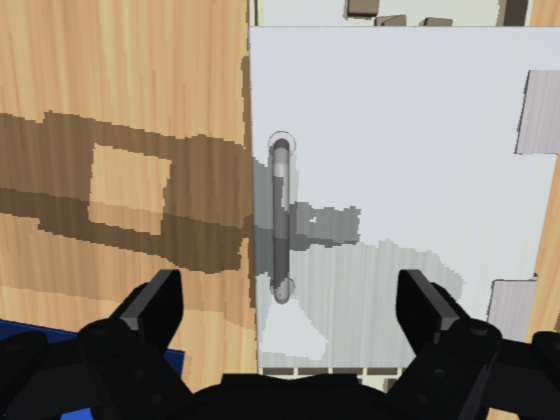

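The bar runs vertically at (281,220), between the jaws and parallel to the pads, 4.7 mm off-centre. The chips show in the tray at the top. Descend 84 mm and close.

Emit:
drive_tool([
  [[-0.19,0.6,0],[0,0,0],-1],
  [[0,0.7,0],[0,0,0],-1],
  [[0,0.7,0],[0,0,0],-1],
  [[0,0.6,0],[0,0,0],-1],
  [[0,0.5,0],[0,0,0],-1],
  [[0,0.22,0],[0,0,0],-1],
  [[0,0,0],[0,0,0],-1],
])

```text
time: 23.8
tool_pos: [0.4753, 0.0023, 0.0666]
tool_rot: [0.707, -0.706, -0.028, 0.03]
contact_force: [-0.7, 0.3, 0.4]
gripper_width: 0.996
```

Emit:
drive_tool([
  [[0,0,0],[0,0,0],1],
  [[0,0,0],[0,0,0],1],
  [[0,0,0],[0,0,0],1],
  [[0,0,0],[0,0,0],1],
  [[0,0,0],[0,0,0],1],
  [[0,0,0],[0,0,0],1],
  [[0,0,0],[0,0,0],1],
  [[0,0,0],[0,0,0],1],
  [[0,0,0],[0,0,0],1],
])

```text
time: 24.7
tool_pos: [0.4762, 0.002, 0.068]
tool_rot: [-0.706, 0.707, 0.029, -0.029]
contact_force: [-1.7, 0.1, 3.6]
gripper_width: 0.093
```

Gripped the bar (opening 0.093). Pull up gently.

Emit:
drive_tool([
  [[0,-0.03,0],[0,0,0],1],
  [[0,-0.03,0],[0,0,0],1],
  [[0,0,0],[0,0,0],1],
  [[0,0,0],[0,0,0],1],
])

```text
time: 25.1
tool_pos: [0.4762, 0.002, 0.0685]
tool_rot: [-0.706, 0.707, 0.029, -0.029]
contact_force: [5.9, -2.4, -6.2]
gripper_width: 0.09
```

Emit:
drive_tool([
  [[0,-0.03,0],[0,0,0],1],
  [[0,0,0],[0,0,0],1],
  [[0,0,0],[0,0,0],1],
])

```text
time: 25.4
tool_pos: [0.4763, 0.0021, 0.0687]
tool_rot: [-0.707, 0.707, 0.029, -0.028]
contact_force: [7.3, -0.3, -9.4]
gripper_width: 0.093
```

Emit:
drive_tool([
  [[0.02,-0.02,0],[0,0,0],1],
  [[0,-0.02,0],[0,0,0],1],
  [[0,0,0],[0,0,0],1],
])

```text
time: 25.7
tool_pos: [0.4762, 0.0021, 0.0688]
tool_rot: [-0.706, 0.707, 0.029, -0.029]
contact_force: [8.1, -1.1, -11.9]
gripper_width: 0.093
```

Emit:
drive_tool([
  [[0.02,-0.02,0],[0,0,0],1],
  [[0,-0.02,0],[0,0,0],1],
  [[0,0,0],[0,0,0],1],
])

```text
time: 26.0
tool_pos: [0.4762, 0.0021, 0.0689]
tool_rot: [-0.706, 0.707, 0.029, -0.029]
contact_force: [8.7, -2.4, -15.6]
gripper_width: 0.092
```

Emit:
drive_tool([
  [[0.02,-0.02,0],[0,0,0],1],
  [[0,0,0],[0,0,0],1],
  [[0,0,0],[0,0,0],1],
])

```text
time: 26.3
tool_pos: [0.4762, 0.0021, 0.069]
tool_rot: [-0.706, 0.707, 0.028, -0.03]
contact_force: [8.4, -2.0, -16.7]
gripper_width: 0.094
```

Emit:
drive_tool([
  [[0.02,-0.015,0],[0,0,0],1],
  [[0,0,0],[0,0,0],1],
  [[0,0,0],[0,0,0],1],
])

```text
time: 26.6
tool_pos: [0.4761, 0.0021, 0.069]
tool_rot: [-0.706, 0.707, 0.028, -0.03]
contact_force: [6.5, -1.7, -16.4]
gripper_width: 0.094
```

Emit:
drive_tool([
  [[0.01,-0.02,0],[0,0,0],1],
  [[0,0,0],[0,0,0],1],
  [[0,0,0],[0,0,0],1],
])

```text
time: 26.9
tool_pos: [0.4761, 0.0021, 0.069]
tool_rot: [-0.706, 0.707, 0.027, -0.03]
contact_force: [7.9, -2.4, -17.8]
gripper_width: 0.094
```

Emit:
drive_tool([
  [[0.01,-0.02,0],[0,0,0],1],
  [[0,0,0],[0,0,0],1],
  [[0,0,0],[0,0,0],1],
])

```text
time: 27.2
tool_pos: [0.4761, 0.0021, 0.0692]
tool_rot: [-0.706, 0.707, 0.027, -0.031]
contact_force: [7.2, -3.0, -20.0]
gripper_width: 0.095
```

Emit:
drive_tool([
  [[0.01,-0.02,0],[0,0,0],1],
  [[0,0,0],[0,0,0],1],
  [[0,0,0],[0,0,0],1],
])

```text
time: 27.5
tool_pos: [0.4763, 0.0021, 0.0702]
tool_rot: [-0.706, 0.707, 0.027, -0.031]
contact_force: [6.3, -3.2, -16.4]
gripper_width: 0.092
```

Emit:
drive_tool([
  [[0.01,-0.02,0],[0,0,0],1],
  [[0,0,0],[0,0,0],1],
  [[0,0,0],[0,0,0],1],
])

```text
time: 27.8
tool_pos: [0.4765, 0.0021, 0.0713]
tool_rot: [-0.706, 0.707, 0.027, -0.031]
contact_force: [2.9, -3.1, -13.8]
gripper_width: 0.092
```

The seal is giving way under control: about 2–3 mm up, force easing. Follow the arc, turning with the lid.

Emit:
drive_tool([
  [[0,-0.04,0],[0,0,0.1],1],
  [[0,-0.04,0],[0,0,0.1],1],
  [[-0.01,-0.04,0],[0,0,0.1],1],
  [[-0.01,-0.04,0],[0,0,0.1],1],
  [[-0.01,-0.04,0],[0,0,0.1],1],
  [[-0.01,-0.04,0],[0,0,0.1],1],
  [[-0.01,-0.04,0],[0,0,0.1],1],
  [[0,0,0],[0,0,0],1],
  [[0,0,0],[0,0,0],1],
])

```text
time: 28.7
tool_pos: [0.4759, 0.0021, 0.0822]
tool_rot: [-0.705, 0.707, 0.005, -0.053]
contact_force: [-7.9, -3.3, -2.0]
gripper_width: 0.088
```

```bash
cat > ang.py <<'E'
from h import *
from plant import manip
s=manip.state();print(s['time'],s['tool_pos'],s['contact_force'],s['gripper_width'],R.from_matrix(tool(s)[:3,:3]).as_matrix()[2])
c,n=np.cos(LY),np.sin(LY)
for k in('scene','top'):
    g=manip.grab_frame(k);P=cloud(g);l=(P[...,:2]-LC)@np.array([[c,-n],[n,c]])
    m=(l[...,0]>-.06)&(l[...,0]<.06)&(abs(l[...,1])<.105)&(P[...,2]>.085)&(P[...,2]<.14)
    A=np.c_[l[m][:,0],np.ones(m.sum())];z=P[m][:,2]
    for _ in range(6):
        w=np.linalg.lstsq(A,z,rcond=None)[0];k2=abs(z-A@w)<.005;A,z=A[k2],z[k2]
    print(k,len(z),'angle',-np.arctan(w[0]),'mid z',w[1],'angle from mid',(w[1]-.097)/.098)
E
python3 ang.py
```

```text
28.7 [0.47587689 0.00205954 0.08223374] [-7.93436827 -3.28975091 -2.01372363] 0.08836640404148605 [-6.74498780e-02 -9.97722661e-01 -7.18645496e-05]
scene 2566 angle 0.08012083549081529 mid z 0.10307887473537866 angle from mid 0.06202933403447611
top 813 angle 0.08185749591086167 mid z 0.10440341920965018 angle from mid 0.07554509397602224
```

Lid angle is about 0.08. The remainder is about 0.046 rad, and I'll relieve the sideways force on the way.

Emit:
drive_tool([
  [[-0.02,-0.05,0],[0,0,0.1],1],
  [[-0.02,-0.05,0],[0,0,0.1],1],
  [[-0.02,-0.05,0],[0,0,0.1],1],
  [[-0.02,-0.05,0],[0,0,0.1],1],
  [[-0.02,-0.05,0],[0,0,0.1],1],
  [[-0.01,-0.05,0],[0,0,0.1],1],
  [[0,-0.02,0],[0,0,0],1],
  [[0,0,0],[0,0,0],1],
  [[0,0,0],[0,0,0],1],
  [[0,0,0],[0,0,0],1],
])

```text
time: 29.8
tool_pos: [0.4756, 0.002, 0.0905]
tool_rot: [-0.704, 0.707, -0.012, -0.069]
contact_force: [-4.2, -2.0, -3.2]
gripper_width: 0.092
```

```bash
python3 ang.py; python3 - <<'E'
from h import *
from plant import manip
for n in('scene','top'):
    f=manip.grab_frame(n);np.savez(f'pics/{n}1.npz',**f)
    if n=='scene':cv2.imwrite('pics/fin.png',cv2.resize(f['img'],(784,588)))
E
```

```text
29.8 [0.475617   0.00202896 0.09047842] [-4.17463838 -1.99281485 -3.23246367] 0.0924471667801544 [-1.14483811e-01 -9.93425112e-01 -6.34743840e-05]
scene 2660 angle 0.12358296411328376 mid z 0.10748879495054448 angle from mid 0.10702851990351502
top 835 angle 0.12586442222244867 mid z 0.108888160309439 angle from mid 0.1213077582595816
```

View pics/fin.png

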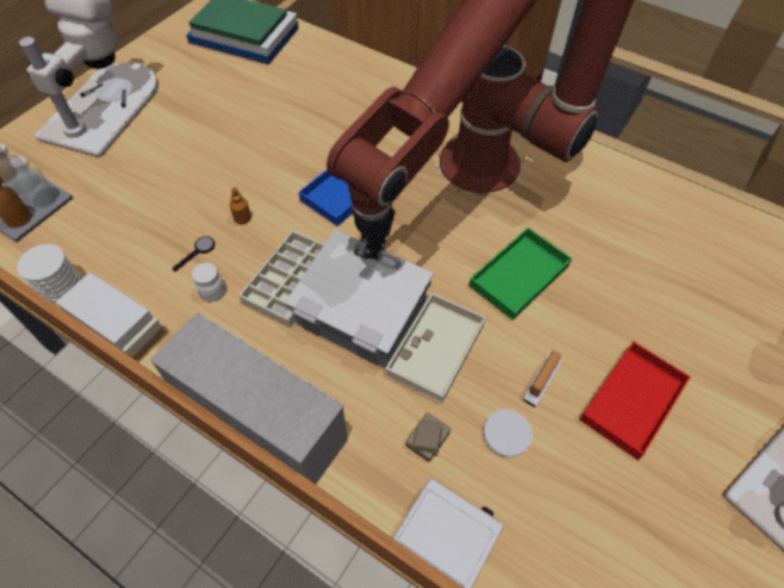

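The chips are in the cream tray at (405,353), (416,342) and (428,335). The scraper stands at (543,377), the bystanders are unmoved, and the lid is held by its handle at (380,245). Both cameras give a lid angle of 0.124–0.126 rad. Handing in.

```bash
python3 -c "
from plant import manip
print(manip.job_done()); s=manip.state(); print(s['time'],s['tool_pos'],s['contact_force'],s['gripper_width'])"
```

```text
the job is handed in; nothing more can be done
None
the job is handed in; nothing more can be done
```

The job is done and handed in at about 30 s, with the lid held by its handle at about 25 mm open.

- **Chips:** I pushed all three off the lid with the scraper into the empty cream tray. The last picture shows them there and the lid clean.
- **Scraper:** it is standing back on the bench at its original place, within 2–3 mm by the scene camera.
- **Lid:** I eased it off its seal in steps of about 0.5–1 mm. The seal gave way at a force reading of about 20 N, and the lid did not fly open.
- **Final check:** the lid's slope measured 0.124 rad in the scene camera and 0.126 in the top camera, against a target of 0.125. The handle had risen about 22 mm, which agrees. The gripper was still closed on the bar, and no force component was above about 4 N.

**What failed or disagreed:**
- **First grasp:** it closed on air, because the real fingertips sit about 40 mm behind the reported TCP. I measured this with two cameras, corrected for it and regripped; the scraper was not moved by the miss.
- **Seal force:** the 20 N reading is above the stated 14–18 N peak. It may include a small sensor offset.
- **Lid height:** a rougher estimate from the height of the lid's middle gave 0.107 (scene) and 0.121 (top). I trusted the slope and the handle rise instead.

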